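# Add the last sample slat to the overlapping row in the display tray

## Robot

A 7-joint arm with a two-finger parallel gripper is mounted at the origin on a cart in front of the work surface, level with it; the furniture and walls round the work are solid. World frame = base frame: x ahead of the robot, y to its left, z up, the work surface at z = 0. Lengths are in m, angles in rad, forces in N, time in s.
With the tool pointing down it reaches from about 0.35 to 0.9 m from the base axis. Payload 7.2 kg.
Tool frame: the origin (TCP) lies on the centre line of the jaws, within the pads' length; the fingertips stand 22 mm ahead of it and the grasp point (between the pads) lies 3 mm ahead of it (robot.tcp_to_tips is the distance from the TCP to the fingertips, in m); z points along the fingers, y is the line along which they close (so a half turn about z gives the same grasp; the last joint's range is limited). The gripper opens to 85 mm and grips with 20 to 120 N. Pads are 22 mm wide; open, the fingers measure 114 mm over their backs; the gripper's body (76 mm by 85 mm) begins 54 mm behind the grasp point. The pads swing forward as they close: fully open they stand 13 mm farther back than shut.
Start: joints at [-1.328, 0.411, -0.013, 1.596, 0.006, 1.134, -0.082], TCP at [0.191, 0.595, 0.253] pointing down, gripper open.
Joint ranges: [-2.95, 2.95], [-0.29, 1.99], [-1.47, 1.44], [0.14, 2.54], [-1.03, 4.17], [0.13, 1.85], [-2.86, 2.86]. Speed limits (rad/s): [2.39, 2.39, 3.01, 3.01, 3.14, 3.14, 3.14].

## Interface

Orientations are given as a unit quaternion [w, x, y, z].
In Python, from bench import robot, read_camera, recognise, masks_of gives the robot as it stands.
- The arm moves only by the tool move_arm, never from a script. Its argument "increments" is a list that holds one entry, the list of rows, each a list of 5 numbers: the opening, from -1 (shut) to 1 (fully open), then the shift along the world's x, y, z each as a share of 50 cm, from -1 to 1, then the turn about the world's z as a share of 60 degrees, from -1 to 1. In form: [[[fingers, tx, ty, tz, twist], ...]]. A call has 1 to 8 rows; each row is the pose to reach, as a shift and turn from the pose commanded when the call began; what a row does not reach only later rows make up. A row lasts 1/12 s, in which the tool goes at most 41.7 mm and 7.16 degrees, less where a joint would pass 70% of its speed; a pose out of reach is approached as far as the arm can. A call with a number of a shift or a turn outside -1 to 1 is refused whole. A call with a gripper value outside its range is refused whole. The fingers move at their own pace and stop on an object; "newtons" is the grip in N (left out, the last holds). Time passes only in rows, so rows that repeat a pose let the fingers close. It gives the time, the measured TCP pose, the force, the opening and the grip force at its end, in the units of the state.
- robot.read_state(): the state, without advancing time (a new reading comes with each control period).
- read_camera(name): name is "side" or "top" or "wrist"; returns a dict with "image" (384x512x3 uint8, red, green, blue), "z_map" (384x512 float32, m along the optical axis (not along the pixel's ray), 0 where there is no reading), "K" (3x3 intrinsics, pixels), "pose" (4x4, takes a point from camera to world coordinates). Camera axes: x right, y down, z forward; pixel columns grow to the right and rows downward; lengths in m; the calibration is good to about 2 mm. A picture is of the moment at which its call begins.
- robot.job_done(): hands the job in; it is judged then, once.
Trained networks look in the newest picture that a camera, given by its name, has taken for a name from the list of things; names that differ only in an ending like _2 or _b are one class to them, and where a whole thing is asked for, a point or a joint stands for the part that bears it (a point fixed in the world has none). Each returns a list of dicts, best first, with "conf" (0 to 1); they miss things now and then, are a little off and sometimes report something else, mostly with a low value. They report only what shows in the picture. A call takes as long as a camera call. They do not tell look-alikes from the thing itself.
- recognise(camera, label): "extent" ([centre column, centre row, width, height] in pixels, round what is visible of it).
- masks_of(camera, label): "mask" (384x512 bool, what is visible of it) and "extent" ([centre column, centre row, width, height] in pixels, round what is visible of it).
The state is a dict: "time_s": time; "joint_positions": joint angles; "qd": joint speeds; "tau": joint torques, N m; "position": TCP position; "orientation": TCP orientation; "contact_force": force on the tool from outside, world axes, zero at the start; "torque": the same for the moment, N m; "opening": finger opening in m; "finger_force": force on a finger pad.
Only numpy, scipy, OpenCV 4.12 (cv2) and the standard library are available. Lean on these libraries where they do the work, as an engineer would, in place of code of your own. Each camera call takes 0.05 s, during which the arm holds its last target. There are 200 camera calls.

## Task

The last sample slat lies flat on the pan of the bench scale, too thin to pick up there: press on it only lightly (it is a light-duty scale) and slide it until its punched end sticks out well past the pan's left edge with the slat still flat on the pan, then take it by the sides of that end and lift it off. Set it down, without dropping it, as the third shingle of the row in the shallow tray: in line with the other two, lying over the second slat's punched end as far as the second lies over the first, its own punched end showing and pointing the way theirs do. Leave the other two slats and the things round about where they are.

Things in the scene. Friction and masses are not known exactly. Their poses are not given: they have to be found in the camera images.
- slat_3: The slat to add: flat wood-grain sample, pale at the cut edges, 45 mm (x) by 100 (y) by 3 mm, about 30 g, 7 mm hole punched 11 mm from its +y end. Origin at the centre of its underside, z up. Starts flat on the scale's pan, punched end towards the pan's left edge within 0.2 rad. Fingertips pressed on it with a few newtons grip it better than the pan does, so it follows them.
- slat_3_punched_end (a point): Middle of slat_3's punched (+y) end, on its underside: 50 mm along +y from its origin.
- slat_2: Second slat of the row: same size and axes as slat_3. It leans about 0.055 rad on slat_1's punched end, its own punched (+y) end down on the tray floor. Its origin lies 50 to 58 mm beyond slat_1's along the tray's +y, so it covers 42 to 50 mm of slat_1.
- slat_1: First slat of the row, the same size and axes, flat on the tray floor near the tray's -y end wall, its punched end towards the tray's +y.
- scale: Bench scale, fixed. Origin on the table under the centre of its steel pan; its display is on the -x side (35 mm tall), +y is its left. The pan is a flat plate 150 mm (x) by 190 mm (y), 8 mm thick, top 48 mm above the table, standing out 16 mm past the grey housing left and right; free space beside its left edge. It bears up to 60 N.
- pan_left_edge (a point): Middle of the pan's left (+y) edge, on its top surface: 95 mm along the scale's +y from its axis.
- tray: Shallow grey-board tray, fixed, 108 mm (x) by 235 mm (y), walls 3 to 4 mm thick and 16 mm tall, floor 3 mm thick; 102 by 228 mm inside. Origin on the table under its centre; the row of slats runs along its +y, and about 70 mm of bare floor is left at the +y end for the third.
- parts_jar: Bystander: screw-lid pot, 47 mm across, 55 mm tall, green lid; origin under its centre.
- label_roll: Bystander: white roll of blank labels lying flat, 68 mm across, 30 mm tall; origin under its centre.
- glue_stick: Bystander: glue stick standing upright, 28 mm across, 86 mm tall; origin under its centre.
- tape_clear: Bystander: small roll of tape lying flat, 68 mm across, 18 mm tall; origin under its centre.
Not all that is in view belongs to the job. What is shaped like the slat_3 but red is not meant.

How it is judged:
On the way, in this order (a step that is already met when the one before it is completed fails the run):
1. the slat lies flat on the pan with its punched end at least 25 mm past the pan's left edge (y of slat_3_punched_end in the frame of scale above 0.12 m and y of slat_3 in the frame of scale below 0.1 m and angle between slat_3's own z axis and vertical below 0.06 rad and z of slat_3 in the frame of scale between 0.045 and 0.053 m), for 0.2 s.
2. the fingers hold the slat clear above the pan and the tray (contact force between the fingers and slat_3 above 1 N and height (world z) of slat_3 above 0.065 m and contact force between slat_3 and scale below 0.01 N), for 0.2 s.
3. still in the fingers, the slat is brought down to its place on the second slat (contact force between the fingers and slat_3 above 0.3 N and z of slat_3 in the frame of tray below 0.03 m and y of slat_3 in the frame of slat_2 between 0.04 and 0.068 m and x of slat_3 in the frame of slat_2 between -0.01 and 0.01 m and x of slat_3_punched_end in the frame of slat_2 between -0.014 and 0.014 m and y of slat_3_punched_end in the frame of slat_2 above 0.085 m), for 0.1 s.
At the end, for the whole second after the job is handed in: slat_3 rests released on slat_2, origin 40 to 68 mm beyond slat_2's along its +y and within 10 mm of its centre line, punched end onward within 14 mm of the line, origin 2 to 12 mm above the tray's, lean under 0.12 rad; slat_1 and slat_2 within 12 mm of their starts (y of slat_3 in the frame of slat_2 between 0.04 and 0.068 m and x of slat_3 in the frame of slat_2 between -0.01 and 0.01 m and x of slat_3_punched_end in the frame of slat_2 between -0.014 and 0.014 m and y of slat_3_punched_end in the frame of slat_2 above 0.085 m and z of slat_3 in the frame of tray between 0.002 and 0.012 m and angle between slat_3's own z axis and vertical below 0.12 rad and contact force between slat_3 and slat_2 above 0.01 N and y of slat_3_punched_end in the frame of tray below 0.116 m and linear speed of slat_3 below 0.01 m/s and distance of each of slat_1, slat_2 from where it was at the start of the episode below 0.012 m); the robot touches nothing.
It fails at once if more than 60 N on the scale (contact force between anything else and scale above 60 N).
It fails at once if a slat already in the tray shoved more than 20 mm (distance of any of slat_1, slat_2 from where it was at the start of the episode above 0.02 m).
It fails at once if a thing standing round about moved more than 20 mm (distance of any of parts_jar, label_roll, glue_stick, tape_clear from where it was at the start of the episode above 0.02 m).
It also fails if it takes over 51 s, if anything falls off the work surface, if the arm or the gripper's body presses on something with over 40 N, if the wrist force passes 120 N, or if a joint passes its speed limit or range.

## Working session

There is one attempt and no reset: what is moved stays moved. The work goes in short steps, Python scripts to look and compute and a tool call to move; the robot and the scene stay as the last step left them, time stands still between calls to the robot, and variables do not carry over. Pictures are saved under pics/ and viewed, at most 10 in all, crops included, and the job is handed in when it is done.

Besides the shell and the picture viewer there is one more tool, called after "Emit:" in YAML: its name, and indented under it one key for each argument. move_arm: Moves the arm, as the interface text tells. Its arguments: {"type":"object","properties":{"increments":{"type":"array"},"newtons":{"type":"number"}},"required":["increments"]}

```bash
mkdir -p pics
cat > h.py <<'E'
import numpy as np, cv2
from bench import robot, read_camera, recognise, masks_of
def pts(c, mask=None):
    z=c["z_map"]; m=(z>0) if mask is None else (mask&(z>0))
    v,u=np.nonzero(m); d=z[v,u]; K=c["K"]
    P=np.c_[(u-K[0,2])*d/K[0,0],(v-K[1,2])*d/K[1,1],d]
    return P@c["pose"][:3,:3].T+c["pose"][:3,3]
def proj(c,P):
    T=np.linalg.inv(c["pose"]); q=np.atleast_2d(P)@T[:3,:3].T+T[:3,3]; q=q@c["K"].T
    return q[:,:2]/q[:,2:]
E
python3 - <<'E'
from h import *
s=robot.read_state(); print({k:np.round(v,3) for k,v in s.items()}, robot.tcp_to_tips)
ims=[]
for n in ["top","side"]:
    c=read_camera(n); cv2.imwrite(f"pics/{n}0.png",c["image"][:,:,::-1])
    print(n,np.round(c["pose"],3).tolist(),c["K"][0,0])
    for l in ["slat_3","scale","tray","parts_jar","label_roll","glue_stick","tape_clear"]:
        for r in masks_of(n,l):
            P=pts(c,r["mask"]); print(l,round(r["conf"],2),np.round(r["extent"]),r["mask"].sum(),np.round(np.median(P,0),3),np.round(np.percentile(P,[3,97],axis=0),3).tolist())
E
```

```text
{'time_s': np.float64(0.0), 'joint_positions': array([-1.328,  0.412, -0.013,  1.597,  0.006,  1.134, -0.082]), 'qd': array([ 0.001, -0.   , -0.   , -0.   ,  0.001, -0.001,  0.001]), 'tau': array([-1.0000e-03, -6.0061e+01,  6.8200e-01, -2.9941e+01,  1.4000e-02,
        1.1000e-02,  0.0000e+00]), 'position': array([0.191, 0.595, 0.252]), 'orientation': array([-0.   ,  0.155,  0.988, -0.001]), 'contact_force': array([ 0.039, -0.357, -0.953]), 'torque': array([-0.023,  0.032,  0.027]), 'finger_force': np.float64(0.0), 'opening': np.float64(0.085)} 0.022
top [[0.009, -0.992, 0.129, 0.414], [-0.999, -0.014, -0.037, 0.109], [0.039, -0.129, -0.991, 0.928], [0.0, 0.0, 0.0, 1.0]] 382.2597447122363
slat_3 0.68 [143. 137.  33.  46.] 770 [0.662 0.356 0.003] [[0.619, 0.32, -0.0], [0.708, 0.39, 0.006]]
slat_3 0.67 [182. 203.  44.  30.] 760 [0.503 0.252 0.009] [[0.478, 0.206, 0.005], [0.527, 0.297, 0.013]]
slat_3 0.66 [338. 194.  45.  24.] 856 [ 0.52  -0.111  0.051] [[0.496, -0.158, 0.048], [0.545, -0.064, 0.054]]
slat_3 0.65 [214. 198.  28.  19.] 418 [0.519 0.177 0.006] [[0.497, 0.151, 0.003], [0.
[... 1505 characters left out ...]
.007] [[0.475, 0.207, 0.002], [0.527, 0.3, 0.011]]
scale 0.91 [273. 152.  86.  51.] 3138 [ 0.492 -0.081  0.045] [[0.39, -0.198, 0.009], [0.597, -0.018, 0.048]]
tray 0.79 [279. 263.  79.  94.] 3590 [0.482 0.292 0.002] [[0.428, 0.143, -0.001], [0.559, 0.376, 0.015]]
parts_jar 0.95 [172. 228.  23.  30.] 601 [0.724 0.198 0.041] [[0.704, 0.167, 0.0], [0.746, 0.207, 0.055]]
parts_jar 0.74 [261. 151.  21.  22.] 356 [ 0.519 -0.106  0.049] [[0.496, -0.156, 0.046], [0.543, -0.062, 0.052]]
label_roll 0.57 [172. 198.  26.  22.] 633 [0.735 0.079 0.026] [[0.704, 0.037, 0.001], [0.765, 0.099, 0.03]]
tape_clear 0.83 [352. 284.  36.  34.] 739 [0.344 0.326 0.015] [[0.314, 0.292, 0.002], [0.374, 0.353, 0.018]]
```

Run:
```python
import cv2,numpy as np
t=cv2.imread("pics/top0.png"); a=cv2.resize(t[85:295,105:395],None,fx=2.7,fy=2.7,interpolation=cv2.INTER_CUBIC)
cv2.imwrite("pics/top0c.png",a)
s=cv2.imread("pics/side0.png"); cv2.imwrite("pics/side0c.png",cv2.resize(s[110:330,150:390],None,fx=2.7,fy=2.7,interpolation=cv2.INTER_CUBIC))
from h import *
from scipy.spatial.transform import Rotation as R
q=robot.read_state()["orientation"]; print(R.from_quat(np.r_[q[1:],q[0]]).as_matrix().round(3).tolist())
for n in ["top","side"]:
    c=read_camera(n); 
    for r in masks_of(n,"slat_3"):
        P=pts(c,r["mask"]); rc=cv2.minAreaRect(P[:,:2].astype(np.float32)*1000); print(n,np.round(r["extent"]),np.round(cv2.boxPoints(rc)).tolist(),np.round(rc[1]),round(rc[2],1))
    A=pts(c)
    for nm,(x0,x1,y0,y1,z0,z1) in dict(pan=(.44,.62,-.23,.0,.043,.0535),wall=(.42,.6,.11,.40,.0125,.02)).items():
        m=(A[:,0]>x0)&(A[:,0]<x1)&(A[:,1]>y0)&(A[:,1]<y1)&(A[:,2]>z0)&(A[:,2]<z1)
        rc=cv2.minAreaRect(A[m][:,:2].astype(np.float32)*1000); print(n,nm,np.round(cv2.boxPoints(rc)).tolist(),np.round(rc[0]),np.round(rc[1]),round(rc[2],1),np.median(A[m][:,2]).round(4))
```

```text
[[-0.952, 0.306, 0.0], [0.306, 0.952, 0.0], [0.0, 0.0, -1.0]]
top [338. 195.  46.  21.] [[488.0, -68.0], [508.0, -167.0], [553.0, -158.0], [532.0, -58.0]] [ 46. 102.] 11.9
top [182. 202.  47.  31.] [[467.0, 295.0], [490.0, 196.0], [538.0, 207.0], [515.0, 306.0]] [ 49. 102.] 13.0
top [140. 136.  32.  44.] [[607.0, 352.0], [629.0, 313.0], [718.0, 362.0], [697.0, 401.0]] [102.  45.] 28.5
top [211. 196.  27.  26.] [[489.0, 198.0], [503.0, 144.0], [548.0, 155.0], [535.0, 209.0]] [47. 56.] 14.2
top pan [[445.0, -24.0], [460.0, -214.0], [610.0, -202.0], [595.0, -12.0]] [ 527. -113.] [150. 191.] 4.5 0.0487
top wall [[417.0, 360.0], [470.0, 131.0], [576.0, 155.0], [523.0, 384.0]] [497. 257.] [109. 235.] 13.0 0.0158
side [263. 149.  22.  21.] [[486.0, -62.0], [503.0, -163.0], [549.0, -156.0], [532.0, -54.0]] [ 46. 103.] 9.4
side [272. 259.  27.  38.] [[468.0, 298.0], [486.0, 199.0], [533.0, 207.0], [515.0, 306.0]] [ 48. 101.] 10.2
side [263. 231.  23.  17.] [[490.0, 200.0], [502.0, 142.0], [547.0, 151.0], [535.0, 209.0]] [46. 59.] 11.8
side [192. 300.  53.  36.] [[605.0, 356.0], [629.0, 314.0], [716.0, 363.0], [693.0, 405.0]] [100.  48.] 29.3
side pan [[444.0, -20.0], [460.0, -215.0], [609.0, -202.0], [593.0, -8.0]] [ 526. -111.] [150. 195.] 4.7 0.0466
side wall [[415.0, 363.0], [469.0, 131.0], [575.0, 155.0], [521.0, 387.0]] [495. 259.] [108. 239.] 13.0 0.0141
```

View pics/top0c.png

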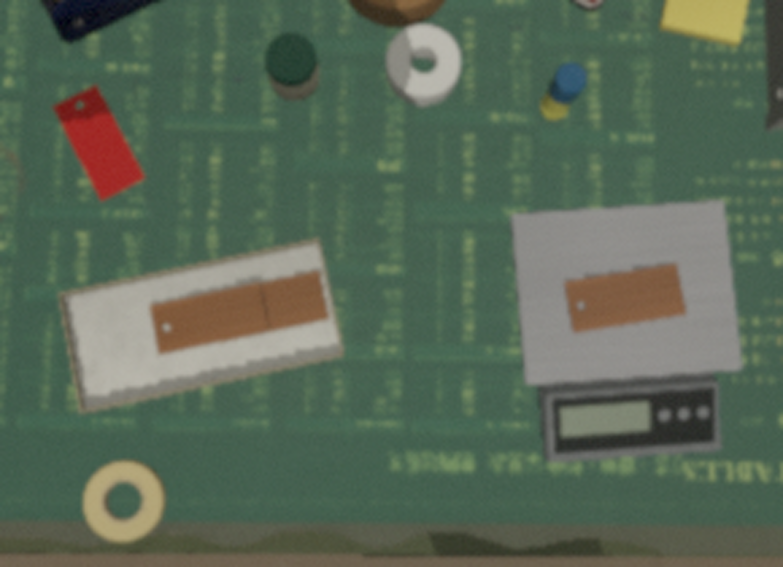

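View pics/side0c.png

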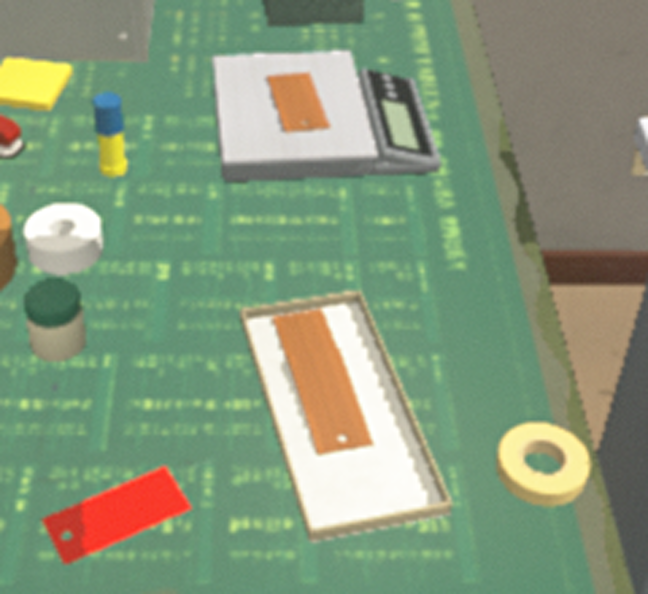

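The slat to move is the wood-grain one on the pan, at full-frame top pixels (338,195), with its hole toward the left edge. It is separate from the two tray slats at (182,203) and (213,197). The red look-alike at (142,136) is not meant. The enlarged crop confirms this.

Emit:
move_arm:
  increments:
    - [[-1,0.26,-0.58,0,-0.95],[-1,0.26,-0.58,0,-0.95],[-1,0.26,-0.58,0,-0.95],[-1,0.26,-0.58,0,-0.95],[-1,0.26,-0.58,0,-0.95],[-1,0.26,-0.58,0,-0.95],[-1,0.26,-0.58,0,-0.95],[-1,0.26,-0.58,0,-0.95]]
  newtons: 20

```text
time_s: 1.67
position: [0.3225, 0.3011, 0.2535]
orientation: [0.0, 0.611, 0.792, 0.0]
contact_force: [1.0, -0.5, -0.4]
opening: 0.0001
finger_force: 0.0
```

Emit:
move_arm:
  increments:
    - [[-1,0.4,-0.87,0,-0.075],[-1,0.4,-0.87,0,-0.075],[-1,0.4,-0.87,0,-0.075],[-1,0.4,-0.87,0,-0.075],[-1,0.4,-0.87,0,-0.075],[-1,0.4,-0.87,0,-0.075],[-1,0.4,-0.87,0,-0.075],[-1,0.4,-0.87,0,-0.075]]

```text
time_s: 2.33
position: [0.4609, 0.0002, 0.2538]
orientation: [0.0, 0.638, 0.77, 0.001]
contact_force: [0.2, 0.1, 0.9]
opening: 0.0001
finger_force: 0.0
```

Emit:
move_arm:
  increments:
    - [[-1,0.13,-0.28,0,0],[-1,0.13,-0.28,0,0],[-1,0.13,-0.28,0,0],[-1,0.13,-0.28,0,0],[-1,0.13,-0.28,-0.1,0],[-1,0.13,-0.28,-0.2,0],[-1,0.13,-0.28,-0.26,0],[-1,0.13,-0.28,-0.26,0]]

```text
time_s: 3.0
position: [0.5216, -0.1367, 0.1174]
orientation: [-0.004, 0.638, 0.77, -0.003]
contact_force: [-1.5, 1.0, -0.8]
opening: 0.0001
finger_force: 0.0
```

Emit:
move_arm:
  increments:
    - [[-1,0,0.01,-0.04,0],[-1,0,0.01,-0.07,0],[-1,0,0.01,-0.07,0],[-1,0,0.01,-0.07,0]]

```text
time_s: 3.33
position: [0.5258, -0.1329, 0.0894]
orientation: [0.0, 0.638, 0.77, 0.0]
contact_force: [-0.1, 0.1, 0.8]
opening: -0.0001
finger_force: 0.0
```

Run:
```python
from h import *
s=robot.read_state(); print(s["position"],s["contact_force"])
for n in ["side","wrist"]:
    c=read_camera(n); cv2.imwrite(f"pics/{n}1.png",c["image"][:,:,::-1])
    A=pts(c); m=(np.hypot(A[:,0]-.522,A[:,1]+.133)<.07)&(A[:,2]>.054)&(A[:,2]<.1)
    print(n,m.sum(), A[m].min(0) if m.any() else '', np.percentile(A[m],[2,50],axis=0) if m.any() else '')
a=cv2.imread("pics/side1.png")[100:200,210:330]
cv2.imwrite("pics/v1.png",np.hstack([cv2.resize(a,(480,400)),cv2.resize(cv2.imread("pics/wrist1.png"),(320,400))]))
```

```text
[ 0.52578355 -0.13291404  0.08942169] [-0.12347698  0.13236519  0.83989083]
side 102 [ 0.51131663 -0.13326993  0.06587134] [[ 0.51139792 -0.13146666  0.06940625]
 [ 0.5251578  -0.1238714   0.08619644]]
wrist 1275 [ 0.51073631 -0.12974952  0.07003582] [[ 0.51131641 -0.12909077  0.07269703]
 [ 0.52347309 -0.12372477  0.0882509 ]]
```

View pics/v1.png

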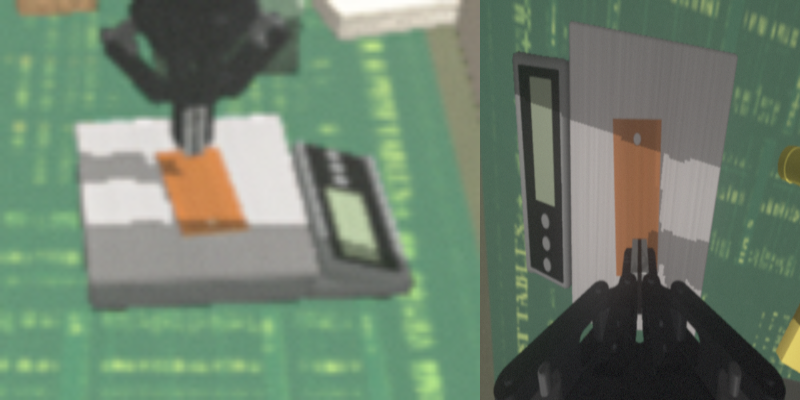

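The closed fingertips stand centred over the slat's rear third: about (637,250) in the wrist half and (190,150) in the side half. The hole end faces the free left edge.

Emit:
move_arm:
  increments:
    - [[-1,0,0,-0.024,0],[-1,0,0,-0.028,0],[-1,0,0,-0.03,0],[-1,0,0,-0.03,0]]

```text
time_s: 3.77
position: [0.5253, -0.1328, 0.0733]
orientation: [-0.0, 0.638, 0.77, 0.0]
contact_force: [-0.6, 0.1, 0.5]
opening: -0.0004
finger_force: 0.0
```

Emit:
move_arm:
  increments:
    - [[-1,0,0,-0.001,0],[-1,0,0,-0.002,0],[-1,0,0,-0.002,0]]

```text
time_s: 4.02
position: [0.5255, -0.1329, 0.0731]
orientation: [0.0, 0.638, 0.77, 0.0]
contact_force: [-2.6, 0.7, 8.7]
opening: 0.0
finger_force: 4.5
```

Emit:
move_arm:
  increments:
    - [[-1,-0.001,0.006,0,0],[-1,-0.003,0.018,0,0],[-1,-0.005,0.03,0,0],[-1,-0.007,0.042,0,0],[-1,-0.009,0.054,0,0],[-1,-0.011,0.066,0,0],[-1,-0.013,0.078,0,0],[-1,-0.014,0.082,0,0]]

```text
time_s: 4.68
position: [0.5195, -0.0918, 0.0731]
orientation: [0.001, 0.638, 0.77, 0.0]
contact_force: [0.5, -2.9, 6.4]
opening: -0.0
finger_force: 2.8
```

```bash
cat > s3.py <<'E'
from h import *
s=robot.read_state(); print(s["time_s"],s["position"].round(4) if hasattr(s["position"],'round') else s["position"],s["contact_force"])
for n in ["top","side"]:
    c=read_camera(n)
    A=pts(c); rgb=c["image"][c["z_map"]>0].astype(int)
    # wood colour on the pan
    m=(rgb[:,0]-rgb[:,2]>45)&(rgb[:,1]-rgb[:,2]>5)&(rgb[:,0]<230)&(A[:,0]>.44)&(A[:,0]<.6)&(A[:,1]>-.2)&(A[:,1]<.09)&(A[:,2]>.03)&(A[:,2]<.058)
    if m.sum()<30: print(n,m.sum()); continue
    rc=cv2.minAreaRect(A[m][:,:2].astype(np.float32)*1000); print(n,m.sum(),np.round(rc[0]),np.round(cv2.boxPoints(rc)).tolist(),np.round(rc[1]),round(rc[2],1),A[m][:,2].mean().round(4))
E
python3 s3.py
```

```text
4.6833 [ 0.5195 -0.0918  0.0731] [ 0.52971091 -2.90086376  6.40630343]
top 462 [512. -60.] [[485.0, -28.0], [497.0, -98.0], [539.0, -91.0], [527.0, -21.0]] [43. 71.] 9.9 0.0514
side 318 [512. -68.] [[480.0, -22.0], [499.0, -123.0], [545.0, -114.0], [526.0, -14.0]] [ 47. 102.] 10.4 0.0494
```

Emit:
move_arm:
  increments:
    - [[-1,-0.001,0.006,0,0],[-1,-0.003,0.018,0,0],[-1,-0.005,0.03,0,0],[-1,-0.007,0.042,0,0],[-1,-0.009,0.054,0,0],[-1,-0.011,0.066,0,0],[-1,-0.013,0.078,0,0],[-1,-0.014,0.084,0,0]]

```text
time_s: 5.45
position: [0.5124, -0.0499, 0.0731]
orientation: [0.001, 0.638, 0.77, 0.0]
contact_force: [0.7, -4.1, 7.4]
opening: 0.0003
finger_force: 3.5
```

```bash
python3 s3.py
```

```text
5.45 [ 0.5124 -0.0499  0.0731] [ 0.74150677 -4.12129039  7.44502662]
top 409 [504. -14.] [[479.0, 14.0], [489.0, -49.0], [529.0, -42.0], [518.0, 21.0]] [40. 64.] 9.3 0.0514
side 333 [507. -27.] [[476.0, 19.0], [494.0, -80.0], [538.0, -72.0], [520.0, 27.0]] [ 45. 101.] 10.1 0.0494
```

Emit:
move_arm:
  increments:
    - [[-1,0,0,0.004,0],[-1,0,0,0.03,0],[-1,0,0,0.08,0],[0.45,-0.01,0.05,0.08,0],[0.45,-0.022,0.104,0.08,0],[0.45,-0.022,0.104,0.06,0],[0.45,-0.022,0.104,0.04,0],[0.45,-0.022,0.104,0.04,0]]

```text
time_s: 6.22
position: [0.4991, 0.0024, 0.0905]
orientation: [-0.001, 0.638, 0.77, -0.001]
contact_force: [-0.1, -0.4, 0.2]
opening: 0.0606
finger_force: 0.0
```

```bash
python3 s3.py
python3 - <<'E'
from h import *
s=robot.read_state(); p=np.array(s["position"]); print(s["opening"])
for n in ["top","side","wrist"]:
    c=read_camera(n); cv2.imwrite(f"pics/{n}2.png",c["image"][:,:,::-1])
    A=pts(c); rgb=c["image"][c["z_map"]>0].astype(int)
    d=A-p; m=(np.hypot(d[:,0],d[:,1])<.06)&(A[:,2]>.053)&(A[:,2]<p[2]+.02)
    for s_ in (-1,1):
        k=m&(s_*(d[:,0]*.983+d[:,1]*.186)>.015)
        if k.sum()>10: print(n,s_,k.sum(),np.percentile(A[k],[0,2,5],axis=0).round(4).tolist(), 'y',np.percentile(A[k][:,1],[5,95]).round(4))
a=cv2.imread("pics/side2.png")[90:210,200:344]
cv2.imwrite("pics/v2.png",np.hstack([cv2.resize(a,(480,400)),cv2.resize(cv2.imread("pics/wrist2.png"),(320,400))]))
E
```

```text
6.2167 [0.4991 0.0024 0.0905] [-0.06843761 -0.36179366  0.24815391]
top 0
side 373 [507. -29.] [[475.0, 22.0], [494.0, -88.0], [539.0, -80.0], [519.0, 30.0]] [ 45. 111.] 10.0 0.0494
0.061783987443792904
side -1 83 [[0.4555, -0.0159, 0.0744], [0.4559, -0.0146, 0.0761], [0.4562, -0.0115, 0.0788]] y [-0.0115  0.0065]
side 1 72 [[0.5302, 0.0026, 0.0744], [0.5302, 0.0035, 0.0785], [0.5303, 0.0046, 0.0803]] y [0.0046 0.0202]
wrist -1 1353 [[0.4545, -0.0161, 0.0752], [0.4551, -0.0146, 0.0786], [0.4559, -0.0132, 0.0809]] y [-0.0132  0.0058]
wrist 1 1356 [[0.5276, -0.0045, 0.0757], [0.528, -0.0031, 0.0785], [0.5282, -0.0016, 0.0808]] y [-0.0016  0.0184]
```

View pics/v2.png

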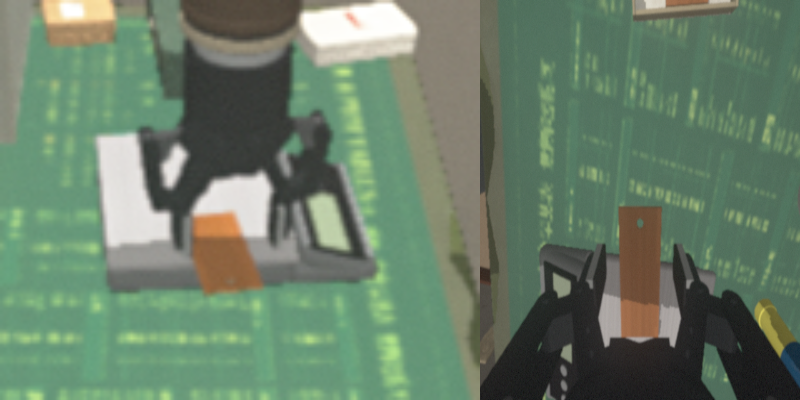

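The open fingers straddle the overhanging punched end: at (180–290,235) in the side half, slat end at (232,280). I'll shift 5 mm outward, descend and close.

Emit:
move_arm:
  increments:
    - [[0.45,0.002,0.01,-0.02,0],[0.45,0.002,0.01,-0.045,0],[0.45,0.002,0.01,-0.056,0],[0.45,0.002,0.01,-0.056,0],[0.45,0.002,0.01,-0.056,0]]
  newtons: 40

```text
time_s: 6.88
position: [0.5011, 0.0069, 0.0639]
orientation: [-0.0, 0.638, 0.77, -0.0]
contact_force: [0.6, 1.2, -0.1]
opening: 0.0619
finger_force: 0.0
```

Emit:
move_arm:
  increments:
    - [[0.2,0,0,0,0],[0.0,0,0,0,0],[-0.2,0,0,0,0],[-0.4,0,0,0,0],[-0.5,0,0,0,0],[-0.5,0,0,0,0],[-0.5,0,0,0,0],[-0.5,0,0,0,0]]
  newtons: 40

```text
time_s: 7.55
position: [0.5017, 0.0071, 0.0645]
orientation: [0.0, 0.638, 0.77, 0.0]
contact_force: [0.3, -0.5, 3.8]
opening: 0.0429
finger_force: 40.2
```

Emit:
move_arm:
  increments:
    - [[-0.5,0,0,0.01,0],[-0.5,0,0,0.03,0],[-0.5,0,0,0.06,0],[-0.5,0,0,0.1,0],[-0.5,0,0,0.14,0],[-0.5,0,0,0.14,0],[-0.5,0,0,0.14,0],[-0.5,0,0,0.14,0]]

```text
time_s: 8.22
position: [0.501, 0.0076, 0.1342]
orientation: [-0.0, 0.638, 0.77, 0.0]
contact_force: [-0.8, -0.0, -1.9]
opening: 0.0433
finger_force: 40.5
```

```bash
cat > held.py <<'E'
from h import *
import sys
s=robot.read_state(); p=np.array(s["position"]); print(s["time_s"],p.round(4),s["opening"],s["finger_force"])
tag=sys.argv[1]
for n in ["top","side","wrist"]:
    c=read_camera(n); cv2.imwrite(f"pics/{n}{tag}.png",c["image"][:,:,::-1])
    A=pts(c); rgb=c["image"][c["z_map"]>0].astype(int); d=A-p
    m=(rgb[:,0]-rgb[:,2]>45)&(rgb[:,1]-rgb[:,2]>5)&(np.hypot(d[:,0],d[:,1])<.12)&(abs(d[:,2]+.01)<.02)&(abs(d[:,0]*.98+d[:,1]*.2)<.03)
    if m.sum()<30: print(n,m.sum()); continue
    Q=A[m]; rc=cv2.minAreaRect(Q[:,:2].astype(np.float32)*1000)
    a=-.18*d[m][:,0]+.98*d[m][:,1]; f=np.polyfit(a,Q[:,2],1)
    print(n,m.sum(),np.round(rc[0]),np.round(cv2.boxPoints(rc)).tolist(),np.round(rc[1]),round(rc[2],1),'slope z/axis,z at grip',f.round(4),'axis rng',np.percentile(a,[1,99]).round(3))
a=cv2.imread(f"pics/side{tag}.png"); u,v=proj(read_camera("side"),p)[0].astype(int)
cv2.imwrite(f"pics/v{tag}.png",np.hstack([cv2.resize(a[max(0,v-60):v+60,max(0,u-72):u+72],(480,400)),cv2.resize(cv2.imread(f"pics/wrist{tag}.png"),(320,400))]))
E
python3 held.py 3
```

```text
8.2167 [0.501  0.0076 0.1342] 0.04326539225067616 40.520694851875305
top 0
side 303 [498. -26.] [[478.0, -77.0], [517.0, -78.0], [519.0, 25.0], [480.0, 26.0]] [104.  39.] 88.6 slope z/axis,z at grip [-0.0058  0.1178] axis rng [-0.081  0.015]
wrist 7172 [503. -13.] [[476.0, 19.0], [487.0, -52.0], [531.0, -45.0], [520.0, 26.0]] [45. 72.] 8.8 slope z/axis,z at grip [-0.007   0.1193] axis rng [-0.054  0.014]
```

View pics/v3.png

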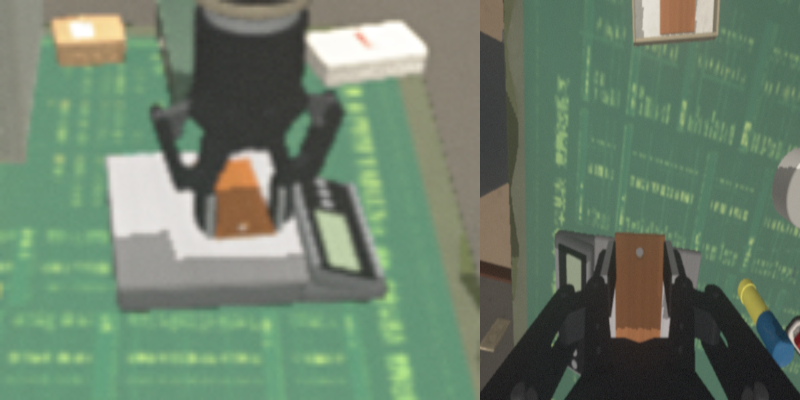

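Level in the grip, held by the sides of the punched end (side half about (245,215)). I'll carry it over to the tray.

Emit:
move_arm:
  increments:
    - [[-0.5,-0.002,0.03,0,0.04],[-0.5,-0.006,0.1,0,0.04],[-0.5,-0.011,0.18,0,0.04],[-0.5,-0.016,0.26,0,0.04],[-0.5,-0.021,0.34,0,0.04],[-0.5,-0.026,0.42,0,0.04],[-0.5,-0.03,0.5,0,0.04],[-0.5,-0.032,0.56,0,0.04]]

```text
time_s: 9.08
position: [0.4836, 0.292, 0.1337]
orientation: [-0.001, 0.62, 0.785, -0.0]
contact_force: [0.0, -0.3, -0.0]
opening: 0.0428
finger_force: 40.5
```

Emit:
move_arm:
  increments:
    - [[-0.5,-0.003,0.06,0,0],[-0.5,-0.005,0.09,-0.02,0],[-0.5,-0.005,0.104,-0.06,0],[-0.5,-0.005,0.104,-0.1,0],[-0.5,-0.005,0.104,-0.14,0],[-0.5,-0.005,0.104,-0.16,0],[-0.5,-0.005,0.104,-0.16,0],[-0.5,-0.005,0.104,-0.16,0]]

```text
time_s: 9.75
position: [0.4828, 0.3384, 0.0538]
orientation: [0.0, 0.622, 0.783, -0.001]
contact_force: [0.1, 0.3, 0.3]
opening: 0.0434
finger_force: 40.6
```

```bash
python3 held.py 4; python3 -c "
from h import *
print(robot.read_state()['orientation'])"
```

```text
9.75 [0.4828 0.3384 0.0538] 0.04341825885337087 40.56751370429993
top 627 [492. 294.] [[463.0, 329.0], [479.0, 250.0], [522.0, 258.0], [506.0, 338.0]] [44. 81.] 11.6 slope z/axis,z at grip [-0.0091  0.0396] axis rng [-0.086 -0.008]
side 426 [490. 310.] [[459.0, 349.0], [477.0, 261.0], [521.0, 271.0], [502.0, 359.0]] [45. 90.] 11.8 slope z/axis,z at grip [0.0003 0.0386] axis rng [-0.069  0.016]
wrist 7265 [487. 319.] [[458.0, 350.0], [472.0, 279.0], [516.0, 288.0], [501.0, 358.0]] [45. 72.] 11.6 slope z/axis,z at grip [-0.0075  0.0408] axis rng [-0.053  0.015]
[1.40934327e-04 6.21971604e-01 7.83039172e-01 9.78946039e-04]
```

View pics/v4.png

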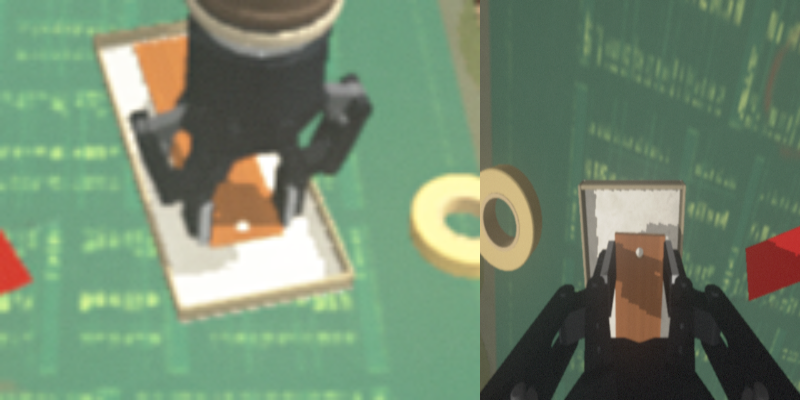

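The held slat is in line over its place: punched end at about (240,235) in the side half and (640,240) in the wrist half. I'll lower it gently.

Emit:
move_arm:
  increments:
    - [[-0.5,0,0,-0.015,0],[-0.5,0,0,-0.03,0],[-0.5,0,0,-0.042,0],[-0.5,0,0,-0.05,0],[-0.5,0,0,-0.055,0],[-0.5,0,0,-0.055,0],[-0.5,0,0,-0.055,0]]

```text
time_s: 10.53
position: [0.4829, 0.3391, 0.0266]
orientation: [0.0, 0.622, 0.783, -0.0]
contact_force: [-0.4, 0.4, 0.0]
opening: 0.0432
finger_force: 40.6
```

Emit:
move_arm:
  increments:
    - [[-0.5,0,0,-0.002,0],[-0.5,0,0,-0.003,0],[-0.5,0,0,-0.003,0]]

```text
time_s: 10.78
position: [0.4829, 0.3393, 0.0254]
orientation: [0.0, 0.622, 0.783, 0.0]
contact_force: [-0.6, -1.3, 0.5]
opening: 0.0431
finger_force: 40.6
```

Emit:
move_arm:
  increments:
    - [[-0.5,0,0,-0.002,0],[-0.5,0,0,-0.003,0],[-0.5,0,0,-0.003,0]]

```text
time_s: 11.03
position: [0.483, 0.3393, 0.0239]
orientation: [0.0, 0.622, 0.783, 0.0]
contact_force: [0.4, 0.6, 0.5]
opening: 0.0434
finger_force: 40.6
```

Emit:
move_arm:
  increments:
    - [[-0.5,0,0,-0.002,0],[-0.5,0,0,-0.002,0],[-0.5,0,0,-0.002,0]]

```text
time_s: 11.28
position: [0.4831, 0.3393, 0.0233]
orientation: [-0.0, 0.622, 0.783, 0.0]
contact_force: [-2.2, -1.5, 5.7]
opening: 0.0433
finger_force: 43.2
```

Emit:
move_arm:
  increments:
    - [[0.05,0,0,0.001,0],[0.1,0,0,0.001,0],[0.2,0,0,0.001,0],[0.25,0,0,0.001,0],[0.25,0,0,0.001,0],[0.25,0,0,0.001,0]]
  newtons: 20

```text
time_s: 11.78
position: [0.4829, 0.3391, 0.0232]
orientation: [0.0, 0.622, 0.783, -0.0]
contact_force: [0.6, -0.6, 0.4]
opening: 0.0538
finger_force: 0.0
```

Emit:
move_arm:
  increments:
    - [[0.25,0,0,0.01,0],[0.25,0,0,0.03,0],[0.25,0,0,0.07,0],[0.25,0,0,0.13,0],[0.25,0,0,0.2,0],[0.25,0,0,0.27,0],[0.25,0.0,0,0.34,0],[0.25,0.0,0,0.4,0]]

```text
time_s: 12.45
position: [0.4833, 0.3389, 0.2268]
orientation: [0.0, 0.622, 0.783, 0.001]
contact_force: [0.4, 0.7, -0.7]
opening: 0.0532
finger_force: 0.0
```

Emit:
move_arm:
  increments:
    - [[0.25,0,0.07,0,0],[0.25,0,0.14,0,0],[0.25,0,0.21,0,0],[0.25,0,0.28,0,0],[0.25,0,0.35,0,0],[0.25,0,0.4,0,0],[0.25,0,0.4,0,0],[0.25,0,0.4,0,0]]

```text
time_s: 13.12
position: [0.482, 0.5405, 0.2233]
orientation: [0.0, 0.621, 0.784, -0.0]
contact_force: [0.6, -0.7, -0.0]
opening: 0.0535
finger_force: 0.0
```

Run:
```python
from h import *
for n in ["top","side"]:
    c=read_camera(n); cv2.imwrite(f"pics/{n}5.png",c["image"][:,:,::-1])
    for r in masks_of(n,"slat_3"):
        P=pts(c,r["mask"]); rc=cv2.minAreaRect(P[:,:2].astype(np.float32)*1000); print(n,round(r["conf"],2),np.round(r["extent"]),np.round(cv2.boxPoints(rc)).tolist(),np.round(rc[1]),round(rc[2],1))
    A=pts(c); u=np.array([-.216,.976]); d=A[:,:2]-[.5018,.2522]; a=d@u; b=d@[.976,.216]
    rgb=c["image"][c["z_map"]>0].astype(int); w=(rgb[:,0]-rgb[:,2]>45)&(abs(b)<.05)&(A[:,2]<.03)&(a>.056)&(a<.15)
    print("slat3 far end along/lat",np.percentile(a[w],99).round(4),np.percentile(b[w],[1,99]).round(4))
    print("z profile",[(int(t*1000),A[w|((abs(b)<.018)&(abs(a-t)<.005)&(A[:,2]<.03))&(abs(a-t)<.005)][:,2].mean().round(4)) if 0 else (int(t*1000),np.median(A[(abs(b)<.018)&(abs(a-t)<.004)][:,2]).round(4)) for t in (-.09,-.06,-.04,-.01,.02,.05,.08,.1,.115)])
a=cv2.imread("pics/top5.png")[165:245,120:240]; b=cv2.imread("pics/side5.png")[215:325,220:340]
cv2.imwrite("pics/v5.png",np.hstack([cv2.resize(a,(400,400),interpolation=2),cv2.resize(b,(400,400),interpolation=2)]))
s=robot.read_state(); print(s["time_s"],s["position"],s["contact_force"])
```

```text
top 0.93 [139. 138.  33.  47.] [[605.0, 353.0], [630.0, 311.0], [717.0, 362.0], [691.0, 405.0]] [101.  49.] 30.6
top 0.81 [214. 197.  26.  16.] [[492.0, 197.0], [504.0, 146.0], [547.0, 156.0], [535.0, 207.0]] [44. 52.] 12.9
top 0.8 [161. 206.  45.  22.] [[460.0, 348.0], [479.0, 251.0], [525.0, 259.0], [506.0, 357.0]] [ 47. 100.] 10.8
top 0.61 [193. 199.  24.  25.] [[480.0, 251.0], [490.0, 198.0], [535.0, 207.0], [525.0, 260.0]] [46. 54.] 11.5
slat3 far end along/lat 0.1005 [-0.0201  0.0218]
z profile [(-90, np.float64(0.0064)), (-60, np.float64(0.0067)), (-40, np.float64(0.0109)), (-10, np.float64(0.0093)), (20, np.float64(0.0105)), (50, np.float64(0.009)), (80, np.float64(0.0073)), (100, np.float64(0.0059)), (115, np.float64(0.0029))]
side 0.86 [266. 250.  21.  18.] [[486.0, 195.0], [529.0, 191.0], [565.0, 538.0], [521.0, 542.0]] [349.  44.] 84.1
side 0.8 [262. 233.  24.  18.] [[490.0, 195.0], [501.0, 140.0], [547.0, 150.0], [536.0, 204.0]] [47. 55.] 11.3
side 0.73 [272. 276.  16.  30.] [[492.0, 256.0], [519.0, 254.0], [543.0, 553.0], [515.0, 555.0]] [300.  28.] 85.5
side 0.68 [193. 301.  55.  37.] [[604.0, 354.0], [628.0, 313.0], [716.0, 364.0], [692.0, 406.0]] [102.  48.] 30.0
slat3 far end along/lat 0.1279 [-0.0493  0.0227]
z profile [(-90, np.float64(0.004)), (-60, np.float64(0.0043)), (-40, np.float64(0.0093)), (-10, np.float64(0.0073)), (20, np.float64(0.0089)), (50, np.float64(nan)), (80, np.float64(0.0058)), (100, np.float64(nan)), (115, np.float64(nan))]
13.3167 [0.48372105 0.53753725 0.22412581] [-0.7904692   0.16197685  0.57631956]
  return _methods._mean(a, axis=axis, dtype=dtype,
  ret = ret.dtype.type(ret / rcount)
```

View pics/v5.png

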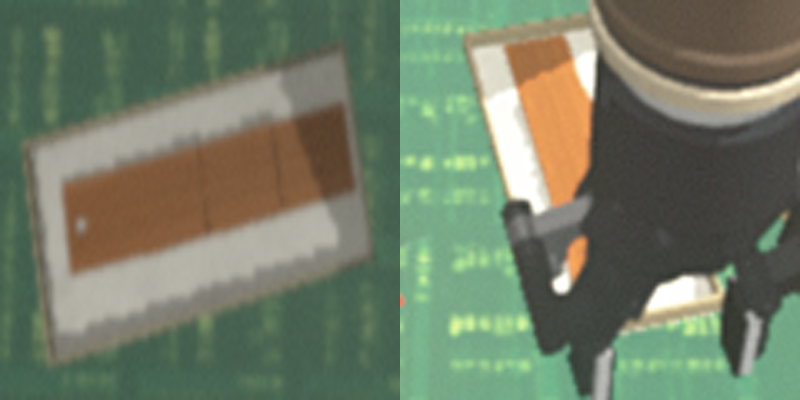

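The top view shows the third slat in line. Its hole is at (80,225) pointing the way the others do, and the overlap joins at (203,180) and (277,160) are evenly spaced. The gripper is clear, so I'm handing in.

```bash
python3 -c "
from h import *
print(robot.job_done())"
```

```text
the job is handed in; nothing more can be done
None
```

The job is handed in: slat_3 lies as the third shingle, about 51 mm beyond slat_2 and in line with it. The last top view shows it released and the other two slats in place; the judge's verdict was not shown to me.

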